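# Hold a firebrick square in the sawing board

### The job

Clear the sawing board first: the brick off-cut goes into the slatted crate and the rasp flat into the steel tool tray. Then take the full-length firebrick from the bench, lay it flat on the board the same way up as it lies now, push it home gently (it is soft, do not ram it) so that its long side bears flush on the fence and its end bears on the length stop, without shifting the stop, and finish still gripping it and pressing it into that corner, ready for someone to saw. Leave the other things on the bench where they are.

Things in the scene. Friction and masses are not known exactly. Their poses are not given: they have to be found in the camera images.
- corner (a point): The inner corner of the sawing board, where the fence's front face, the length stop's face and the top of the bed (24 mm above the bench) meet. x points square through the fence, away from the robot; y along the fence through the stop, to the left; z up. The workpiece belongs at negative x and negative y.
- board: The sawing board, screwed to the bench; origin on the bench under its centre, axes as at the corner. Plywood bed 170 mm (x) x 400 mm (y), top 24 mm up. A beech and aluminium fence 30 mm thick and 32 mm above the bed runs the whole length of its far (+x) edge, with a 3 mm saw slot; its front face is at x = 55 mm, so 140 mm of bed lie free before it.
- stop_knob (a point): Top of the black star knob of the aluminium length stop, which is clamped tight on the fence at the left (it would take well over 100 N to shift): 71 mm above the bed, 15 mm behind the fence face, 20 mm behind the stop face. The stop's contact plate is 12 mm thick, rises 49 mm above the bed and reaches 47 mm out from the fence.
- blank_center (a point): The full-length firebrick, pale buff porous brick, 57 mm wide (its x) x 230 mm long (its y) x 64 mm high (z), 0.4 to 0.6 kg, lying on the bench between robot and sawing board; this point is its centre, 32 mm above its underside. Its two ends are alike.
- offcut_center (a point): The off-cut: a short block of the same brick, 57 mm (its x) x 45 mm (its y) x 64 mm high, about 0.1 kg, standing on the sawing board's bed; this point is its centre, 32 mm above its underside.
- rasp_grip (a point): The rasp, 205 mm long, lying on the sawing board's bed: round wooden handle 25 mm thick, brass ferrule and flat steel blade 22 mm wide, about 0.13 kg. This point is in the handle on its axis, 13 mm above what it lies on; x points along the rasp to the blade's tip; the handle reaches 55 mm behind this point and 27 mm ahead of it, the blade's tip is 150 mm ahead.
- rasp_tip (a point): A point 6 mm short of the end of the rasp's blade, 4 mm above what it lies on.
- crate_in (a point): Slatted wooden crate for brick off-cuts: centre of its inner floor. Outside 200 mm (x) x 160 mm (y) x 90 mm high, walls 6 mm; a small wedge of brick already lies in it near its +x end. It is fixed.
- tray_in (a point): Flat steel tool tray: centre of its inner floor, about 3 mm above the bench. Outside 270 mm (x) x 120 mm (y) x 34 mm high, walls 3 mm; a wooden modelling tool, 10 mm thick, already lies along its -y side. It is fixed.
- half_brick: Half-length firebrick, 57 x 114 x 64 mm, a bystander on the bench; origin at its underside's centre.
- pencil: Flat carpenter's pencil, 12 x 170 x 8 mm, a bystander; origin at the underside.
- jar: Glaze jar with lid, 62 mm across, 85 mm high, a bystander; origin at its underside's centre.
- cutter: Round steel cutter ring, 68 mm across, 30 mm high, a bystander; origin at its underside's centre.

How it is judged:
By the outcome, as a careful person would: the job done as asked, in the order asked, and still so for the second after the job is handed in, while the arm keeps its last pose, push and grip.
It also fails if it takes over 69 s, if anything falls off the work surface, if the arm or the gripper's body presses on something with over 40 N, if the wrist force passes 120 N, or if a joint passes its speed limit or range.

### The arm

A 6-joint arm with a two-finger parallel gripper is mounted at the origin on the work surface. World frame = base frame: x ahead of the robot, y to its left, z up, the work surface at z = 0. Lengths are in m, angles in rad, forces in N, time in s.
With the tool pointing down it reaches from about 0.225 to 0.875 m from the base axis. Payload 3.4 kg.
Tool frame: the origin (TCP) lies on the centre line of the jaws, within the pads' length; the fingertips stand 17 mm ahead of it and the grasp point (between the pads) lies 2 mm behind it; x points along the fingers, y is the direction in which the jaws open and shut, and the axes are right-handed (so a half turn about x gives the same grasp; the last joint's range is limited). The gripper opens to 85 mm and grips with 20 to 120 N. Pads are 22 mm wide; open, the fingers measure 114 mm over their backs; the gripper's body (76 mm by 85 mm) begins 54 mm behind the grasp point. The pads swing forward as they close: fully open they stand 13 mm farther back than shut.
Start: joints at [1.141, 0.276, 1.505, -0, 1.361, -0.121], TCP at [0.175, 0.548, 0.248] pointing down, gripper open.
Joint ranges: [-2.89, 2.89], [-0.75, 2.08], [0.22, 2.7], [-1.18, 4.32], [0.11, 2.71], [-2.7, 2.7]. Speed limits (rad/s): [2.57, 2.57, 3.14, 3.14, 3.14, 3.14].

### API

Orientations are given as [roll, pitch, yaw] about the fixed x, y, z axes, in that order (R = Rz(yaw) Ry(pitch) Rx(roll)).
In Python, from workcell import * gives the robot as it stands. The module is installed in compiled form; this text tells all that it offers.
- The arm moves only by the tool carry_out, never from a script. Its argument "motion" is a list of rows, each a list of 3 entries, a list of its own where there are three numbers: the shift along the tool's x, y, z in mm, then the turn, a rotation vector about the tool's x, y, z in rad, then the closure, from 0 (fully open) to 1 (shut). A call has 1 to 10 rows; each row shifts and turns the commanded pose from where the row before left it, along the tool's axes as they then stand; what a row does not reach is not made up. A row lasts 1/8 s, in which the tool goes at most 62.5 mm and 10.7 degrees, less where a joint would pass 70% of its speed; a pose out of reach is approached as far as the arm can. A call is refused whole if a number of a shift passes 62.5 or a number of a turn 0.188, either way. A call with a gripper value outside its range is refused whole. The fingers move at their own pace and stop on an object; the grip force is fixed at half the most. Time passes only in rows, so rows that do not move let the fingers close. It gives the time, the measured TCP pose, the force and the opening at its end, in the units of the state.
- get_obs(): the state, without advancing time (a new reading comes with each control period).
- snapshot(name): name is "scene" or "side" or "wrist"; returns a dict with "pixels" (384x512x3 uint8, blue, green, red), "fx", "fy", "cx", "cy" (pixels), "xyz" and "attitude" of the camera in the world. Camera axes: x right, y down, z forward; pixel columns grow to the right and rows downward; lengths in m; the calibration is good to about 2 mm. A picture is of the moment at which its call begins. There is no depth.
- close_job(): hands the job in, once; it reports no verdict.
Trained networks look in the newest picture that a camera, given by its name, has taken for a name from the list of things; names that differ only in an ending like _2 or _b are one class to them, and where a whole thing is asked for, a point or a joint stands for the part that bears it (a point fixed in the world has none). Each returns a list of dicts, best first, with "conf" (0 to 1); they miss things now and then, are a little off and sometimes report something else, mostly with a low value. They report only what shows in the picture. A call takes as long as a camera call.
- boxes_of(camera, query): "centre" ([x, y, z] in m, in the coordinates of the camera as it stood for that picture, good to about 4 mm: the middle of the surface that is visible of it).
- pinpoint(camera, query): "centre" ([x, y, z] in m, in the coordinates of the camera as it stood for that picture, good to about 4 mm: a listed point, or the origin of a listed thing).
The state is a dict: "clock": time; "q": joint angles; "dq": joint speeds; "joint_torque": joint torques, N m; "tool_pos": TCP position; "tcp_rot": TCP orientation; "ft_force": force on the tool from outside, world axes, zero at the start; "torque": the same for the moment, N m; "finger_gap": finger opening in m.
Only numpy, scipy, OpenCV 4.12 (cv2) and the standard library are available. Lean on these libraries where they do the work, as an engineer would, in place of code of your own. Each camera call takes 0.05 s, during which the arm holds its last target. There are 200 camera calls.

## Working session

There is one attempt and no reset: what is moved stays moved. The work goes in short steps, Python scripts to look and compute and a tool call to move; the robot and the scene stay as the last step left them, time stands still between calls to the robot, and variables do not carry over. Pictures are saved under pics/ and viewed, about 8 in all and at most 12, crops included, and the job is handed in when it is done.

Besides the shell and the picture viewer there is one more tool, called as name(argument=value, ...) on one line, values as JSON. carry_out: Moves the arm, as the interface text tells. Its arguments: {"type":"object","properties":{"motion":{"type":"array"}},"required":["motion"]}

```bash
mkdir -p pics; cat > h.py <<'E'
from workcell import *
import numpy as np, cv2
from scipy.spatial.transform import Rotation as R
def rot(a):
    a=np.array(a,float)
    if a.shape==(3,3): return R.from_matrix(a)
    return R.from_euler('xyz',a) if a.size==3 else R.from_quat(a)
def pin(cam,q,s,f=pinpoint,n=2):
    return [(round(d['conf'],2),np.round(rot(s['attitude']).apply(d['centre'])+s['xyz'],4).tolist()) for d in f(cam,q)[:n]]
def px(s,p):
    c=rot(s['attitude']).inv().apply(np.array(p)-s['xyz']); return c[0]/c[2]*s['fx']+s['cx'],c[1]/c[2]*s['fy']+s['cy']
E
cat > a.py <<'E'
from h import *
o=get_obs(); print({k:np.round(v,3).tolist() for k,v in o.items()})
ims=[]
for c in ['scene','side']:
    s=snapshot(c); ims.append(s['pixels']); print(c,s['xyz'],s['attitude'],s['fx'])
    for q in 'corner stop_knob board blank_center offcut_center rasp_grip rasp_tip crate_in tray_in half_brick pencil jar cutter'.split(): print(q,pin(c,q,s))
    cv2.imwrite(f'pics/{c}0.png',cv2.resize(s['pixels'],(800,600)))
E
python3 a.py
```

```text
{'clock': 0.0, 'q': [1.141, 0.277, 1.506, 0.0, 1.361, -0.121], 'dq': [-0.001, -0.001, -0.002, 0.0, 0.0, -0.0], 'joint_torque': [-0.002, -41.678, -24.58, -0.0, 0.011, 0.0], 'tool_pos': [0.175, 0.547, 0.247], 'tcp_rot': [-1.704, 1.569, -2.013], 'ft_force': [-0.532, 0.091, -0.284], 'torque': [-0.094, -0.014, 0.028], 'finger_gap': 0.086}
scene [1.03969588 0.69669668 1.22800607] [-2.5108535   0.00695583  2.56708647] 428.77865999833887
corner [(0.63, [0.6624, 0.1227, 0.0211])]
stop_knob [(0.57, [0.6776, 0.1413, 0.093])]
board [(0.43, [0.7811, 0.0403, -0.0007])]
blank_center [(0.76, [0.4238, 0.027, 0.0309])]
offcut_center [(0.66, [0.6016, -0.186, 0.0555])]
rasp_grip [(0.8, [0.5974, 0.0195, 0.0367])]
rasp_tip []
crate_in [(0.96, [0.4356, -0.3695, 0.0065])]
tray_in [(0.74, [0.4368, 0.3754, 0.0046]), (0.26, [0.5916, -0.1212, 0.0258])]
half_brick [(0.95, [0.6808, -0.4088, 0.0021]), (0.63, [0.596, 0.018, 0.0377])]
pencil [(0.73, [0.7042, -0.2863, -0.0])]
jar [(0.77, [0.6701, 0.3633, 0.0011])]
cutter [(0.59, [0.7856, 0.0392, -0.0047])]
side [ 0.35986583 -0.64633543  0.93233962] [-2.46944909  0.01034935 -0.4001142 ] 352.0949941941558
corner [(0.82, [0.6667, 0.1135, 0.023])]
stop_knob [(0.69, [0.6813, 0.136, 0.0956])]
board [(0.64, [0.6107, -0.0379, 0.0008]), (0.15, [0.6678, 0.1143, 0.0251])]
blank_center [(0.89, [0.4247, 0.0207, 0.0297]), (0.75, [0.602, -0.1863, 0.0561])]
offcut_center [(0.62, [0.6015, -0.184, 0.0556])]
rasp_grip [(0.86, [0.6027, 0.023, 0.0355]), (0.21, [0.5967, -0.1232, 0.0285])]
rasp_tip [(0.93, [0.599, -0.1237, 0.0274])]
crate_in [(0.86, [0.4364, -0.3713, 0.0009]), (0.18, [0.6013, -0.1842, 0.0565])]
tray_in [(0.69, [0.4423, 0.3768, 0.0031])]
half_brick [(0.94, [0.6885, -0.4052, 0.0019]), (0.52, [0.6008, -0.1848, 0.0583])]
pencil [(0.85, [0.7078, -0.2844, 0.0008])]
jar [(0.7, [0.6757, 0.3623, -0.0035])]
cutter [(0.74, [0.7812, 0.038, -0.0042])]
```

View pics/scene0.png

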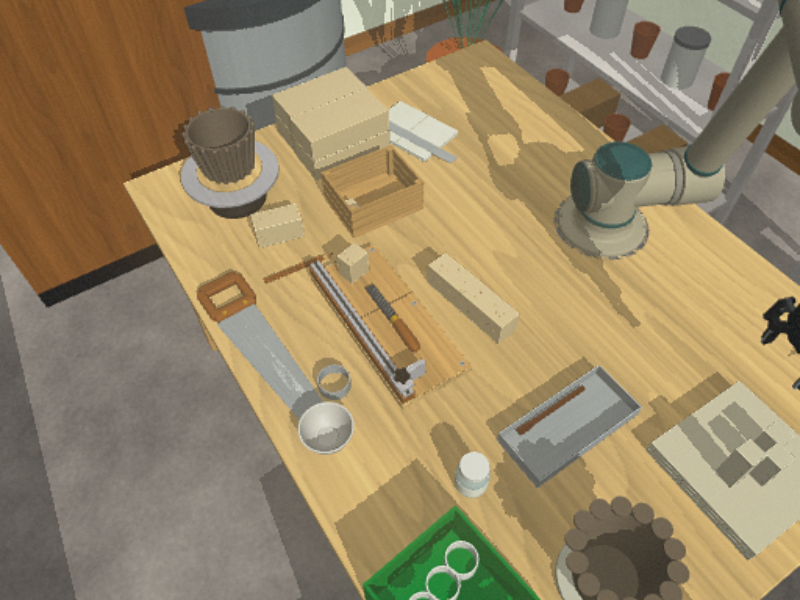

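View pics/side0.png

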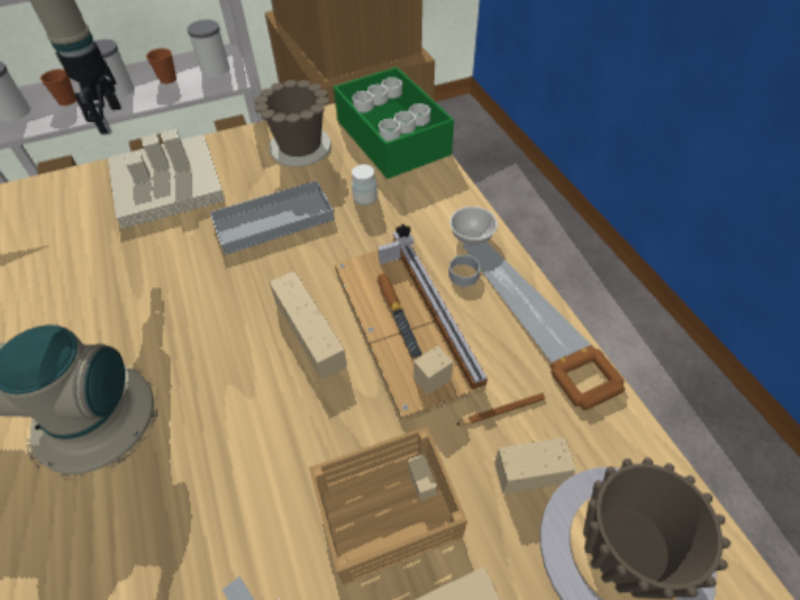

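The scene picture shows the board mid-frame with the stop and knob at (405,380), the rasp at (390,315), the off-cut at (352,260) and the blank at (470,300). It also shows the tray at (570,425) and the crate at (370,190). The side view agrees, with the crate's wedge at (422,475) and the tray's modelling tool on the robot side. Next I'll get yaws from the edges.

```bash
cat >> h.py <<'E'
def unp(s,u,v,z,k=1.5625):
    d=rot(s['attitude']).apply([(u/k-s['cx'])/s['fx'],(v/k-s['cy'])/s['fy'],1]); p=np.array(s['xyz'])
    return p+d*(z-p[2])/d[2]
def goto(p,ax=None):
    "tool-frame shift (mm) to p and turn to point jaws along world angle ax (tool down)"
    o=get_obs(); r=rot(o['tcp_rot'])
    print('pos',np.round(o['tool_pos'],4),'t',round(o['clock'],2),'F',np.round(o['ft_force'],1),'gap',round(o['finger_gap'],4),'jaw',np.round(np.degrees(np.arctan2(*r.as_matrix()[1::-1,1])),1))
    print('shift',np.round(r.inv().apply(np.array(p)-o['tool_pos'])*1000,1))
    if ax is not None:
        c,s_=np.cos(ax),np.sin(ax)
        for sg in(1,-1):
            y=np.array([c,s_,0])*sg; x=np.array([0,0,-1.]); z=np.cross(x,y)
            T=R.from_matrix(np.c_[x,y,z]); print('turn',np.round((r.inv()*T).as_rotvec(),3),'shift after turn',np.round(T.inv().apply(np.array(p)-o['tool_pos'])*1000,1))
E
python3 - <<'E'
from h import *
s=snapshot('side')
P=lambda n,z,*uv:print(n,[np.round(unp(s,u,v,z)[:2],3).tolist() for u,v in uv])
P('tray',.034,(212,213),(315,184),(334,214),(225,262))
P('crate',.09,(313,467),(423,434),(466,517),(345,578))
P('blank',.064,(272,282),(295,273),(345,348),(320,360))
P('off',.088,(413,358),(440,347),(452,368),(423,383))
print(np.round(rot(get_obs()['tcp_rot']).as_matrix(),2))
goto([.60,-.10,.33],0)
w=snapshot('wrist');print(w['xyz'],rot(w['attitude']).as_matrix().round(2),w['fx'])
E
```

```text
tray [[0.309, 0.421], [0.565, 0.423], [0.574, 0.301], [0.306, 0.252]]
crate [[0.349, -0.29], [0.53, -0.307], [0.534, -0.451], [0.343, -0.458]]
blank [[0.386, 0.128], [0.436, 0.133], [0.471, -0.084], [0.42, -0.09]]
off [[0.573, -0.168], [0.627, -0.166], [0.628, -0.214], [0.569, -0.221]]
[[ 0.    0.3   0.95]
 [ 0.    0.95 -0.3 ]
 [-1.    0.    0.  ]]
pos [0.1748 0.5479 0.2483] t 1.45 F [-0.6 -0.4  0.1] gap 0.0855 jaw 72.3
shift [ -81.7 -488.   602. ]
turn [ 1.262 -0.    -0.   ] shift after turn [-81.7 425.2 647.9]
turn [-1.88  0.   -0.  ] shift after turn [ -81.7 -425.2 -647.9]
[0.11071308 0.56840847 0.37396393] [[ 0.3   0.92  0.25]
 [ 0.95 -0.29 -0.08]
 [ 0.    0.26 -0.97]] 304.8510552373345
```

```bash
cat >> h.py <<'E'
import json
def plan(wps,start=None):
    "wps: (pos, jaw_deg, closure, step_mm); straight lines, prints rows in tool axes (rounded rows are re-integrated)"
    o=get_obs(); p=np.array(o['tool_pos']); r=rot(o['tcp_rot']); p0=p.copy()
    print('pos',np.round(p,4),'t',round(o['clock'],2),'F',np.round(o['ft_force'],1),'gap',round(o['finger_gap'],4),'q6',round(o['q'][5],2),'jaw',np.round(np.degrees(np.arctan2(*r.as_matrix()[1::-1,1])),1))
    out=[]
    for tp,jd,c,st in wps:
        tp=np.array(tp,float); a=np.radians(jd); x=np.array([0,0,-1.]); y=np.array([np.cos(a),np.sin(a),0])
        T=R.from_matrix(np.c_[x,y,np.cross(x,y)]); rv=(r.inv()*T).as_rotvec()
        n=max(1,int(np.ceil(np.linalg.norm(tp-p)*1000/st-.02)),int(np.ceil(np.linalg.norm(rv)/.185)))
        for i in range(n):
            d=r.inv().apply((tp-p)/(n-i))*1000; t=(r.inv()*T).as_rotvec()/(n-i)
            d=np.round(d,1 if st<12 else 0); t=np.round(t,3); out.append([d.tolist(),t.tolist(),c])
            p=p+r.apply(d)/1000; r=r*R.from_rotvec(t)
    for i in range(0,len(out),10): print(json.dumps(out[i:i+10]))
    print('end',p.round(4))
E
python3 -c "
from h import *
plan([([.58,-.04,.35],0,0,60)])"
```

```text
pos [0.1748 0.5478 0.2483] t 1.5 F [-0.4  0.4  0.3] gap 0.0854 q6 -0.12 jaw 72.3
[[[-8.0, -36.0, 47.0], [0.105, -0.0, -0.0], 0], [[-9.0, -31.0, 51.0], [0.105, -0.0, -0.0], 0], [[-8.0, -26.0, 54.0], [0.105, -0.0, -0.0], 0], [[-9.0, -20.0, 56.0], [0.105, -0.0, -0.0], 0], [[-8.0, -14.0, 58.0], [0.105, -0.0, -0.0], 0], [[-9.0, -8.0, 59.0], [0.105, -0.0, -0.0], 0], [[-8.0, -2.0, 59.0], [0.105, -0.0, -0.0], 0], [[-9.0, 4.0, 59.0], [0.105, -0.0, -0.0], 0], [[-8.0, 11.0, 59.0], [0.105, -0.0, -0.0], 0], [[-9.0, 17.0, 57.0], [0.106, -0.0, -0.0], 0]]
[[[-8.0, 23.0, 55.0], [0.105, -0.0, -0.0], 0], [[-9.0, 28.0, 52.0], [0.106, -0.0, -0.0], 0]]
end [ 0.5801 -0.0398  0.3503]
```

carry_out(motion=[[[-8, -36, 47], [0.105, 0, 0], 0], [[-9, -31, 51], [0.105, 0, 0], 0], [[-8, -26, 54], [0.105, 0, 0], 0], [[-9, -20, 56], [0.105, 0, 0], 0], [[-8, -14, 58], [0.105, 0, 0], 0], [[-9, -8, 59], [0.105, 0, 0], 0], [[-8, -2, 59], [0.105, 0, 0], 0], [[-9, 4, 59], [0.105, 0, 0], 0], [[-8, 11, 59], [0.105, 0, 0], 0], [[-9, 17, 57], [0.106, 0, 0], 0]])

```text
clock: 2.75
tool_pos: [0.5136, 0.0562, 0.3338]
tcp_rot: [1.898, 1.57, 0.534]
ft_force: [-0.2, 0.1, 0.4]
finger_gap: 0.0853
```

carry_out(motion=[[[-8, 23, 55], [0.105, 0, 0], 0], [[-9, 28, 52], [0.106, 0, 0], 0], [[0, 0, 0], [0, 0, 0], 0.2], [[0, 0, 0], [0, 0, 0], 0.2]])

```text
clock: 3.25
tool_pos: [0.5798, -0.0396, 0.3499]
tcp_rot: [-2.24, 1.569, 2.472]
ft_force: [-0.3, -0.5, 0.5]
finger_gap: 0.0682
```

```bash
python3 - <<'E'
from h import *
s=snapshot('wrist'); cv2.imwrite('pics/w1.png',cv2.resize(s['pixels'],(800,600)))
o=get_obs();print(o['tool_pos'],o['finger_gap'],o['clock'],s['xyz'],s['attitude'])
import pickle;pickle.dump({k:s[k] for k in('xyz','attitude','fx','fy','cx','cy')},open('w1.pkl','wb'))
for q in 'corner stop_knob board blank_center offcut_center rasp_grip rasp_tip'.split(): print(q,pin('wrist',q,s,n=1))
E
```

```text
[ 0.57945921 -0.03900277  0.35007362] 0.06838097471526469 3.3 [0.57879472 0.02681238 0.47554911] [2.87825402e+00 7.95492807e-04 2.20277887e-04]
corner [(0.9, [0.6648, 0.1169, 0.0254])]
stop_knob [(0.91, [0.6794, 0.1355, 0.0917])]
board [(0.59, [0.6081, -0.0378, -0.001])]
blank_center [(0.79, [0.4215, 0.0283, 0.0331])]
offcut_center [(0.64, [0.5994, -0.1893, 0.0597])]
rasp_grip [(0.86, [0.5998, 0.0211, 0.0388])]
rasp_tip [(0.66, [0.5999, -0.1241, 0.0276])]
```

View pics/w1.png

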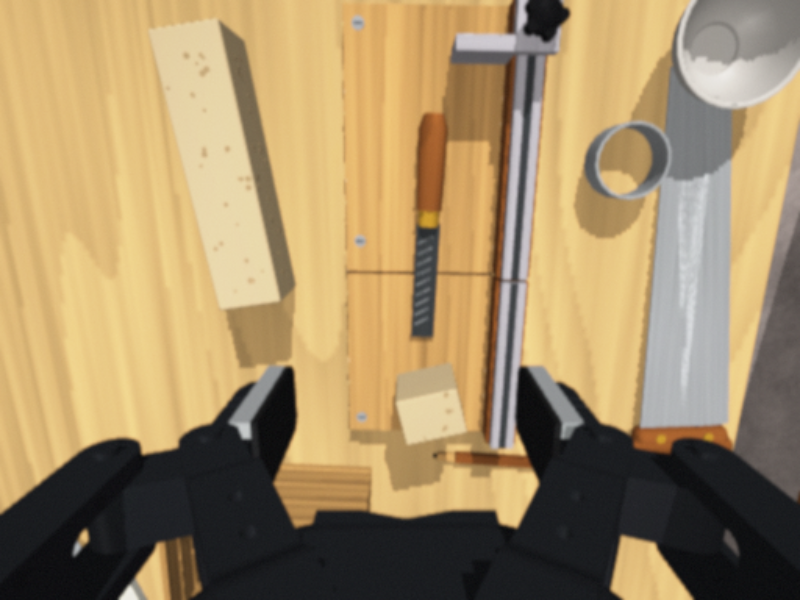

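The wrist view (right = +x, up = +y) shows the blank's top face as (150,30),(218,20),(282,298),(223,308). The off-cut's top is at about (397,403)–(467,433), the rasp runs (432,115)→(422,338), and the fence edge (516,55)→(488,445).

```bash
python3 - <<'E'
from h import *
import pickle; s=pickle.load(open('w1.pkl','rb'))
P=lambda n,z,*uv:print(n,[np.round(unp(s,u,v,z)[:2],4).tolist() for u,v in uv])
P('bededge',.024,(343,5),(350,430))
P('fencetop',.056,(516,55),(488,445))
P('rasp',.037,(432,115),(422,338))
P('off',.088,(397,403),(458,390),(467,433),(407,445))
P('blank',.064,(150,30),(218,20),(282,298),(223,308))
P('stopface',.073,(452,50),(512,50))
o=[.600,-.188]
plan([(o+[.14],11,.1,60),(o+[.078],11,.1,40),(o+[.077],11,.9,40)])
E
```

```text
bededge [[0.526, 0.1634], [0.5199, -0.2357]]
fencetop [[0.667, 0.1182], [0.6605, -0.2336]]
rasp [[0.6014, 0.0753], [0.5947, -0.1281]]
off [[0.571, -0.1715], [0.6252, -0.1588], [0.6346, -0.2015], [0.58, -0.2138]]
blank [[0.3803, 0.1341], [0.4338, 0.141], [0.4683, -0.0808], [0.4147, -0.0901]]
stopface [[0.6142, 0.118], [0.6601, 0.118]]
pos [ 0.5798 -0.039   0.3506] t 3.65 F [ 0.1 -0.4  1.1] gap 0.0682 q6 -0.19 jaw 0.1
[[[42.0, 4.0, 30.0], [-0.038, 0.0, -0.0], 0.1], [[42.0, 3.0, 30.0], [-0.038, 0.0, -0.0], 0.1], [[42.0, 2.0, 30.0], [-0.038, 0.0, -0.0], 0.1], [[42.0, 0.0, 30.0], [-0.038, 0.0, -0.0], 0.1], [[43.0, -0.0, 30.0], [-0.039, 0.0, -0.0], 0.1], [[31.0, -0.0, -0.0], [0.0, 0.0, -0.0], 0.1], [[31.0, -0.0, -0.0], [0.0, 0.0, -0.0], 0.1], [[1.0, -0.0, -0.0], [0.0, 0.0, -0.0], 0.9]]
end [ 0.6005 -0.1881  0.0766]
```

carry_out(motion=[[[42, 4, 30], [-0.045, 0, 0], 0.1], [[42, 4, 30], [-0.045, 0, 0], 0.1], [[42, 3, 30], [-0.045, 0, 0], 0.1], [[42, 0, 30], [-0.045, 0, 0], 0.1], [[43, -1, 29], [-0.045, 0, 0], 0.1], [[31, 0, 0], [0, 0, 0], 0.1], [[31, 0, 0], [0, 0, 0], 0.1], [[0, 0, 0], [0, 0, 0], 0.9], [[0, 0, 0], [0, 0, 0], 0.9], [[0, 0, 0], [0, 0, 0], 0.9]])

```text
clock: 4.9
tool_pos: [0.6045, -0.1878, 0.079]
tcp_rot: [0.959, 1.568, -0.386]
ft_force: [0.0, 0.3, 0.1]
finger_gap: 0.056
```

```bash
python3 - <<'E'
from h import *
C=[.40,-.372]
plan([([.59,-.20,.165],13,.9,50),(C+[.165],0,.9,60),(C+[.068],0,.9,40)])
E
```

```text
pos [ 0.6045 -0.1878  0.079 ] t 4.9 F [0.  0.3 0.1] gap 0.056 q6 -0.64 jaw 12.9
[[[-43.0, -8.0, 4.0], [-0.001, 0.001, -0.001], 0.9], [[-43.0, -9.0, 5.0], [-0.001, 0.001, -0.002], 0.9], [[0.0, -45.0, 25.0], [0.045, -0.0, 0.0], 0.9], [[0.0, -43.0, 27.0], [0.046, -0.0, 0.0], 0.9], [[0.0, -42.0, 29.0], [0.045, -0.0, 0.0], 0.9], [[0.0, -41.0, 31.0], [0.046, -0.0, 0.0], 0.9], [[0.0, -40.0, 32.0], [0.045, -0.0, 0.0], 0.9], [[32.0, 0.0, 0.0], [0.0, -0.0, 0.0], 0.9], [[33.0, 0.0, 0.0], [0.0, -0.0, 0.0], 0.9], [[32.0, 0.0, 0.0], [0.0, -0.0, 0.0], 0.9]]
end [ 0.3999 -0.372   0.068 ]
```

carry_out(motion=[[[-43, -8, 4], [0, 0, 0], 0.9], [[-43, -9, 5], [0, 0, 0], 0.9], [[0, -43, 25], [0.045, 0, 0], 0.9], [[0, -41, 27], [0.046, 0, 0], 0.9], [[0, -40, 29], [0.045, 0, 0], 0.9], [[0, -39, 31], [0.046, 0, 0], 0.9], [[0, -39, 32], [0.045, 0, 0], 0.9], [[32, 0, 0], [0, 0, 0], 0.9], [[33, 0, 0], [0, 0, 0], 0.9], [[33, 0, 0], [0, 0, 0], 0.9]])

```text
clock: 6.15
tool_pos: [0.408, -0.371, 0.0659]
tcp_rot: [0.745, 1.567, -0.828]
ft_force: [0.2, -0.7, -1.5]
finger_gap: 0.0561
```

```bash
python3 - <<'E'
from h import *
goto([.408,-.372,.063])
s=snapshot('side'); cv2.imwrite('pics/s2.png',cv2.resize(s['pixels'][250:384,150:350],(800,536),interpolation=cv2.INTER_CUBIC))
E
```

```text
pos [ 0.408  -0.371   0.0659] t 6.15 F [ 0.2 -0.7 -1.5] gap 0.0561 jaw -0.1
shift [ 2.9 -0.   1. ]
```

View pics/s2.png

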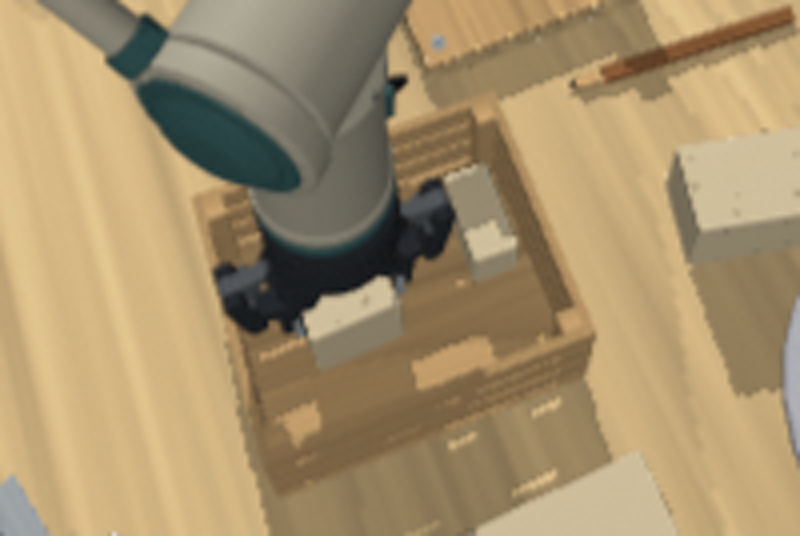

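The off-cut hangs in the −x half of the crate at (355,320) and the wedge lies clear at (480,220). I'll lower it, release, rise and go on to the rasp.

```bash
python3 - <<'E'
from h import *
c=[.408,-.372]
plan([(c+[.0625],0,.9,50),(c+[.0625],0,.1,50),(c+[.0625],0,.1,50),(c+[.17],0,.15,55),([.6,.021,.19],-1.9,.3,62),([.6,.021,.09],-1.9,.3,50),([.6,.021,.045],-1.9,.3,45)])
s=snapshot('scene')
P=lambda n,z,*uv:print(n,[np.round(unp(s,u,v,z)[:2],4).tolist() for u,v in uv])
P('tray',.034,(497,437),(598,367),(640,408),(540,484)); P('tool',.01,(518,430),(585,390))
E
```

```text
pos [ 0.406  -0.3685  0.0618] t 6.2 F [-1.6  0.7 -3.4] gap 0.0561 q6 -0.86 jaw -0.1
[[[-1.0, 2.0, 3.0], [-0.002, -0.004, 0.003], 0.9], [[0.0, 0.0, 0.0], [-0.0, 0.0, 0.0], 0.1], [[0.0, 0.0, 0.0], [-0.0, 0.0, 0.0], 0.1], [[-54.0, 0.0, 0.0], [-0.0, 0.0, 0.0], 0.15], [[-53.0, 0.0, 0.0], [-0.0, 0.0, 0.0], 0.15], [[-3.0, 24.0, -49.0], [0.004, 0.0, 0.0], 0.3], [[-2.0, 24.0, -49.0], [0.004, 0.0, 0.0], 0.3], [[-3.0, 24.0, -49.0], [0.004, 0.0, 0.0], 0.3], [[-2.0, 23.0, -49.0], [0.004, 0.0, 0.0], 0.3], [[-3.0, 23.0, -50.0], [0.004, 0.0, 0.0], 0.3]]
[[[-2.0, 23.0, -50.0], [0.004, 0.0, 0.0], 0.3], [[-3.0, 23.0, -50.0], [0.004, 0.0, 0.0], 0.3], [[-2.0, 22.0, -49.0], [0.005, 0.0, 0.0], 0.3], [[50.0, 0.0, -0.0], [-0.0, 0.0, 0.0], 0.3], [[50.0, 0.0, -0.0], [-0.0, 0.0, 0.0], 0.3], [[45.0, 0.0, -0.0], [-0.0, 0.0, 0.0], 0.3]]
end [0.5996 0.0208 0.0446]
tray [[0.5832, 0.3284], [0.3123, 0.3182], [0.3079, 0.4336], [0.5747, 0.446]]
tool [[0.5299, 0.3318], [0.3579, 0.3368]]
```

carry_out(motion=[[[0, 0, 0], [0, 0, 0], 0.1], [[0, 0, 0], [0, 0, 0], 0.1], [[-54, 0, 0], [0, 0, 0], 0.15], [[-53, 0, 0], [0, 0, 0], 0.15], [[-3, 24, -49], [0.004, 0, 0], 0.3], [[-2, 24, -49], [0.004, 0, 0], 0.3], [[-3, 24, -49], [0.004, 0, 0], 0.3], [[-2, 23, -49], [0.004, 0, 0], 0.3], [[-3, 23, -50], [0.004, 0, 0], 0.3], [[-2, 23, -50], [0.004, 0, 0], 0.3]])

```text
clock: 7.5
tool_pos: [0.5534, -0.0742, 0.1894]
tcp_rot: [1.318, 1.567, -0.278]
ft_force: [0.4, 0.2, 0.0]
finger_gap: 0.0599
```

carry_out(motion=[[[-3, 23, -50], [0.004, 0, 0], 0.3], [[-2, 22, -49], [0.005, 0, 0], 0.3], [[50, 0, 0], [0, 0, 0], 0.3], [[35, 0, 0], [0, 0, 0], 0.3]])

```text
clock: 8.0
tool_pos: [0.6004, 0.0232, 0.1076]
tcp_rot: [1.517, 1.568, -0.087]
ft_force: [0.0, 0.7, -0.8]
finger_gap: 0.0599
```

```bash
python3 - <<'E'
from h import *
plan([([.6,.021,.045],-1.9,.3,40)])
s=snapshot('side'); print(pin('side','offcut_center',s), pin('side','rasp_grip',s,n=1))
E
```

```text
pos [0.6004 0.0232 0.1076] t 8.0 F [ 0.   0.7 -0.8] gap 0.0599 q6 -0.04 jaw -1.9
[[[31.0, -0.0, 1.0], [0.0, 0.0, -0.001], 0.3], [[32.0, -0.0, 1.0], [0.0, 0.0, -0.001], 0.3]]
end [0.6005 0.0212 0.0446]
[(0.91, [0.4045, -0.3698, 0.0426])] [(0.73, [0.6051, 0.022, 0.036])]
```

carry_out(motion=[[[30, 0, 1], [0, 0, 0], 0.3], [[29, 0, 1], [0, 0, 0], 0.3], [[0, 0, 0], [0, 0, 0], 1], [[0, 0, 0], [0, 0, 0], 1], [[0, 0, 0], [0, 0, 0], 1]])

```text
clock: 8.78
tool_pos: [0.6017, 0.0197, 0.051]
tcp_rot: [1.522, 1.566, -0.084]
ft_force: [-0.2, -0.2, 6.0]
finger_gap: 0.0215
```

```bash
python3 - <<'E'
from h import *
T=[.393,.386]
plan([([.595,.03,.13],-1.9,1,60),(T+[.13],92,1,62),(T+[.06],92,1,40)])
E
```

```text
pos [0.6017 0.0197 0.051 ] t 8.78 F [-0.2 -0.2  6. ] gap 0.0215 q6 -0.05 jaw -2.0
[[[-40.0, -3.0, -5.0], [-0.001, 0.0, -0.002], 1], [[-39.0, -4.0, -5.0], [-0.001, 0.0, -0.003], 1], [[-0.0, -24.0, -39.0], [-0.182, 0.0, 0.0], 1], [[-0.0, -16.0, -42.0], [-0.182, 0.0, 0.0], 1], [[-0.0, -8.0, -45.0], [-0.182, 0.0, 0.0], 1], [[-0.0, -0.0, -45.0], [-0.182, 0.0, 0.0], 1], [[-0.0, 8.0, -45.0], [-0.182, 0.0, 0.0], 1], [[-0.0, 16.0, -43.0], [-0.182, 0.0, 0.0], 1], [[-0.0, 23.0, -39.0], [-0.182, 0.0, 0.0], 1], [[-0.0, 30.0, -34.0], [-0.182, 0.0, 0.0], 1]]
[[[-0.0, 36.0, -28.0], [-0.183, -0.0, 0.0], 1], [[35.0, 0.0, 0.0], [0.0, -0.0, 0.0], 1], [[35.0, 0.0, 0.0], [0.0, -0.0, 0.0], 1]]
end [0.3927 0.3858 0.0598]
```

Gap 21.5 mm on a 25 mm handle with 6 N up means the pads sit high on the round handle. I'll open, go 6 mm lower and grip again.

carry_out(motion=[[[0, 0, 0], [0, 0, 0], 0.3], [[0, 0, 0], [0, 0, 0], 0.3], [[5, 0, 0], [0, 0, 0], 0.3], [[0, 0, 0], [0, 0, 0], 0.3]])

```text
clock: 9.28
tool_pos: [0.5992, 0.02, 0.0425]
tcp_rot: [-1.685, 1.569, 2.993]
ft_force: [0.2, -0.1, -0.2]
finger_gap: 0.0594
```

```bash
python3 - <<'E'
from h import *
s=snapshot('wrist'); cv2.imwrite('pics/w3.png',s['pixels']); print(pin('wrist','rasp_grip',s,n=1))
plan([([.6,.021,.041],-1.9,.3,10)])
E
```

```text
[(0.81, [0.6034, 0.0237, 0.0377])]
pos [0.5996 0.02   0.0429] t 9.38 F [-0.3 -0.4 -0.2] gap 0.0602 q6 -0.05 jaw -2.0
[[[1.9, 0.4, -1.0], [-0.002, -0.0, 0.001], 0.3]]
end [0.6   0.021 0.041]
```

View pics/w3.png

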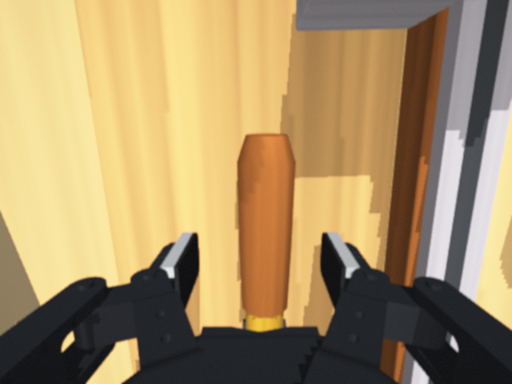

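The handle is undisturbed and centred between the pads (handle at column 266, pads at 185 and 335).

carry_out(motion=[[[0, 0, 0], [0, 0, 0], 1], [[0, 0, 0], [0, 0, 0], 1], [[0, 0, 0], [0, 0, 0], 1]])

```text
clock: 9.75
tool_pos: [0.6, 0.0199, 0.0436]
tcp_rot: [1.63, 1.57, 0.024]
ft_force: [0.5, 0.3, 1.6]
finger_gap: 0.0223
```

carry_out(motion=[[[-43, -3, -5], [0, 0, 0], 1], [[-43, -4, -5], [0, 0, 0], 1], [[0, -24, -39], [-0.182, 0, 0], 1], [[0, -16, -42], [-0.182, 0, 0], 1], [[0, -8, -45], [-0.182, 0, 0], 1], [[0, 0, -45], [-0.182, 0, 0], 1], [[0, 8, -45], [-0.182, 0, 0], 1], [[0, 16, -43], [-0.182, 0, 0], 1], [[0, 23, -39], [-0.182, 0, 0], 1], [[0, 30, -34], [-0.182, 0, 0], 1]])

```text
clock: 11.0
tool_pos: [0.4129, 0.3477, 0.1291]
tcp_rot: [-2.578, 1.57, -2.722]
ft_force: [0.9, -0.2, -0.4]
finger_gap: 0.0219
```

carry_out(motion=[[[0, 36, -28], [-0.183, 0, 0], 1], [[35, 0, 0], [0, 0, 0], 1], [[20, 0, 0], [0, 0, 0], 1], [[0, 0, 0], [0, 0, 0], 1]])

```text
clock: 11.5
tool_pos: [0.3902, 0.3855, 0.0726]
tcp_rot: [-2.541, 1.566, -2.507]
ft_force: [-0.2, 0.4, -1.8]
finger_gap: 0.0221
```

```bash
python3 - <<'E'
from h import *
s=snapshot('scene'); cv2.imwrite('pics/s4.png',cv2.resize(s['pixels'][200:340,280:450],(728,600),interpolation=cv2.INTER_CUBIC))
plan([([.393,.386,.0235],92,1,40)])
E
```

```text
pos [0.3912 0.3861 0.0738] t 11.55 F [-0.4  0.2 -0.6] gap 0.0217 q6 -0.95 jaw 91.9
[[[25.0, -0.0, 1.0], [-0.001, -0.001, 0.001], 1], [[25.0, -0.0, 1.0], [-0.001, -0.001, 0.0], 1]]
end [0.3932 0.3861 0.0238]
```

View pics/s4.png

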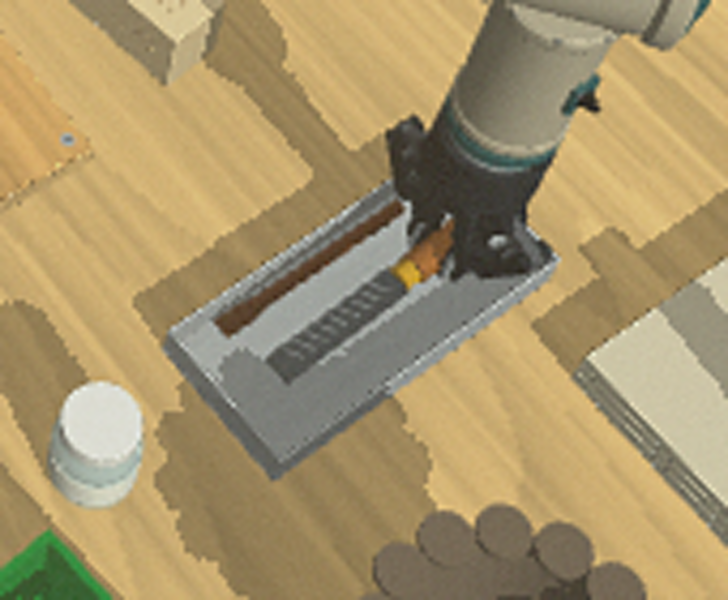

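The rasp hangs clear and parallel in the tray's middle (blade tip at (285,370), modelling tool clear at (310,270)). I'll lower it and release.

carry_out(motion=[[[25, 0, 1], [0, 0, 0], 1], [[24, 0, 1], [0, 0, 0], 1], [[0, 0, 0], [0, 0, 0], 1], [[0, 0, 0], [0, 0, 0], 0.55], [[0, 0, 0], [0, 0, 0], 0.55], [[-50, 0, 0], [0, 0, 0], 0.5], [[-50, 0, 0], [0, 0, 0], 0.4]])

```text
clock: 12.42
tool_pos: [0.3938, 0.3865, 0.1271]
tcp_rot: [0.733, 1.57, 0.766]
ft_force: [0.8, 0.5, -1.2]
finger_gap: 0.0513
```

```bash
python3 - <<'E'
from h import *
b=[.424,.026]
plan([(b+[.18],8.8,0.05,60),(b+[.10],8.8,0.05,50)])
s=snapshot('side'); print(pin('side','rasp_grip',s,n=1),pin('side','rasp_tip',s,n=1))
E
```

```text
pos [0.3938 0.3865 0.1271] t 12.43 F [ 0.8  0.5 -1.2] gap 0.0513 q6 -0.95 jaw 91.9
[[[-7.0, -45.0, 2.0], [0.181, 0.0, -0.0], 0.05], [[-7.0, -44.0, 10.0], [0.181, 0.0, -0.0], 0.05], [[-6.0, -41.0, 18.0], [0.181, -0.0, -0.0], 0.05], [[-7.0, -38.0, 25.0], [0.181, -0.0, -0.0], 0.05], [[-6.0, -32.0, 32.0], [0.182, -0.0, -0.0], 0.05], [[-7.0, -26.0, 37.0], [0.181, -0.0, -0.0], 0.05], [[-6.0, -19.0, 41.0], [0.182, -0.0, -0.0], 0.05], [[-7.0, -11.0, 44.0], [0.181, -0.0, -0.0], 0.05], [[40.0, 0.0, 0.0], [0.0, -0.0, -0.0], 0.05], [[40.0, 0.0, 0.0], [0.0, -0.0, -0.0], 0.05]]
end [0.4237 0.0263 0.1   ]
[(0.67, [0.3956, 0.3883, 0.0126])] [(0.66, [0.5385, 0.3904, 0.0072])]
```

carry_out(motion=[[[-7, -45, 2], [0.181, 0, 0], 0.05], [[-7, -44, 10], [0.181, 0, 0], 0.05], [[-6, -41, 18], [0.181, 0, 0], 0.05], [[-7, -38, 25], [0.181, 0, 0], 0.05], [[-6, -32, 32], [0.182, 0, 0], 0.05], [[-7, -26, 37], [0.181, 0, 0], 0.05], [[-6, -19, 41], [0.182, 0, 0], 0.05], [[-7, -11, 44], [0.181, 0, 0], 0.05], [[0, 0, 0], [0, 0, 0], 0.05]])

```text
clock: 13.7
tool_pos: [0.4239, 0.0238, 0.1782]
tcp_rot: [0.252, 1.57, -1.17]
ft_force: [-0.5, 0.5, 0.0]
finger_gap: 0.0811
```

```bash
python3 - <<'E'
from h import *
s=snapshot('wrist'); cv2.imwrite('pics/w5.png',s['pixels']); print(pin('wrist','blank_center',s))
import pickle;pickle.dump({k:s[k] for k in('xyz','attitude','fx','fy','cx','cy')},open('w5.pkl','wb'))
plan([([.424,.026,.10],8.8,.05,40),([.424,.026,.054],8.8,.05,40)])
E
```

```text
[(0.79, [0.421, 0.0266, 0.0332])]
pos [0.423  0.0263 0.1777] t 13.8 F [ 0.1  0.  -0.4] gap 0.081 q6 -0.26 jaw 8.8
[[[39.0, 1.0, 0.0], [-0.0, -0.001, 0.001], 0.05], [[39.0, -0.0, 0.0], [-0.0, -0.0, 0.0], 0.05], [[23.0, -0.0, 0.0], [-0.0, -0.0, 0.0], 0.05], [[23.0, -0.0, 0.0], [-0.0, -0.0, 0.0], 0.05]]
end [0.4239 0.0265 0.0537]
```

View pics/w5.png

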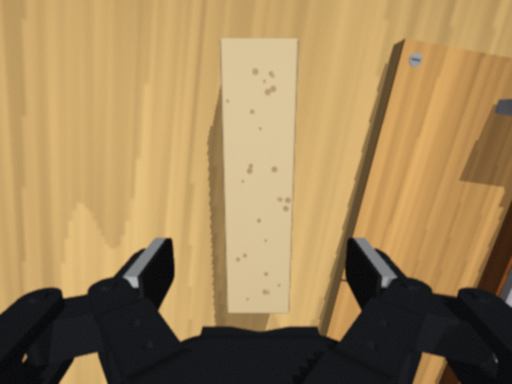

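The brick's axis runs down columns 260→259, so it is parallel to the jaw frame and centred between the pads (172/348).

carry_out(motion=[[[39, 1, 0], [0, 0, 0], 0.05], [[39, 0, 0], [0, 0, 0], 0.05], [[23, 0, 0], [0, 0, 0], 0.05], [[23, 0, 0], [0, 0, 0], 0.05], [[0, 0, 0], [0, 0, 0], 0.9], [[0, 0, 0], [0, 0, 0], 0.9], [[0, 0, 0], [0, 0, 0], 0.9], [[0, 0, 0], [0, 0, 0], 0.9]])

```text
clock: 14.8
tool_pos: [0.4247, 0.0266, 0.0545]
tcp_rot: [1.62, 1.57, 0.204]
ft_force: [-0.1, 0.5, -4.7]
finger_gap: 0.056
```

```bash
python3 - <<'E'
from h import *
a=np.radians(-1.0); ex=np.array([np.cos(a),np.sin(a),0]); ey=np.array([-np.sin(a),np.cos(a),0]); c=np.array([.6648,.1165,0])
for n,dx,dy,z in (('pre',.0285+.014,.115+.018,.13),('down',.0285+.014,.115+.018,.08)):
    p=c-ex*dx-ey*dy; p[2]=z; print(n,p.round(4)); 
    if n=='pre': pp=p.tolist()
plan([([.43,.022,.13],8.8,.9,50),(pp,-1,.9,50),([pp[0],pp[1],.088],-1,.9,30)])
E
```

```text
pre [ 0.62   -0.0157  0.13  ]
down [ 0.62   -0.0157  0.08  ]
pos [0.4247 0.0266 0.0545] t 14.8 F [-0.1  0.5 -4.7] gap 0.056 q6 -0.26 jaw 8.8
[[[-38.0, 2.0, 3.0], [0.0, -0.0, -0.0], 0.9], [[-37.0, 3.0, 2.0], [0.001, -0.0, -0.0], 0.9], [[-0.0, 45.0, 17.0], [0.043, -0.0, -0.0], 0.9], [[-0.0, 46.0, 15.0], [0.043, -0.0, -0.0], 0.9], [[-0.0, 47.0, 12.0], [0.042, -0.0, -0.0], 0.9], [[-0.0, 47.0, 11.0], [0.043, -0.0, -0.0], 0.9], [[21.0, 0.0, -0.0], [-0.0, -0.0, -0.0], 0.9], [[21.0, 0.0, -0.0], [-0.0, -0.0, -0.0], 0.9]]
end [ 0.6198 -0.0159  0.0876]
```

carry_out(motion=[[[-38, 2, 3], [0, 0, 0], 0.9], [[-37, 3, 2], [0, 0, 0], 0.9], [[0, 45, 17], [0.043, 0, 0], 0.9], [[0, 46, 15], [0.043, 0, 0], 0.9], [[0, 47, 12], [0.042, 0, 0], 0.9], [[0, 47, 11], [0.043, 0, 0], 0.9], [[21, 0, 0], [0, 0, 0], 0.9], [[21, 0, 0], [0, 0, 0], 0.9], [[0, 0, 0], [0, 0, 0], 0.9], [[0, 0, 0], [0, 0, 0], 0.9]])

```text
clock: 16.05
tool_pos: [0.6201, -0.016, 0.0878]
tcp_rot: [1.557, 1.57, -0.031]
ft_force: [-0.0, -0.4, -5.2]
finger_gap: 0.0557
```

```bash
python3 - <<'E'
from h import *
s=snapshot('wrist'); cv2.imwrite('pics/w6.png',cv2.resize(s['pixels'],(800,600)))
print(pin('wrist','blank_center',s,n=1),pin('wrist','corner',s,n=1))
import pickle;pickle.dump({k:s[k] for k in('xyz','attitude','fx','fy','cx','cy')},open('w6.pkl','wb'))
plan([([.62,-.0157,.079],-1,.9,10)])
E
```

```text
[] []
pos [ 0.6205 -0.0161  0.0885] t 16.2 F [ 1.3  0.3 -5.1] gap 0.0559 q6 -0.12 jaw -1.0
[[[9.5, -0.6, -0.3], [0.0, 0.0, -0.002], 0.9]]
end [ 0.62   -0.0157  0.079 ]
```

View pics/w6.png

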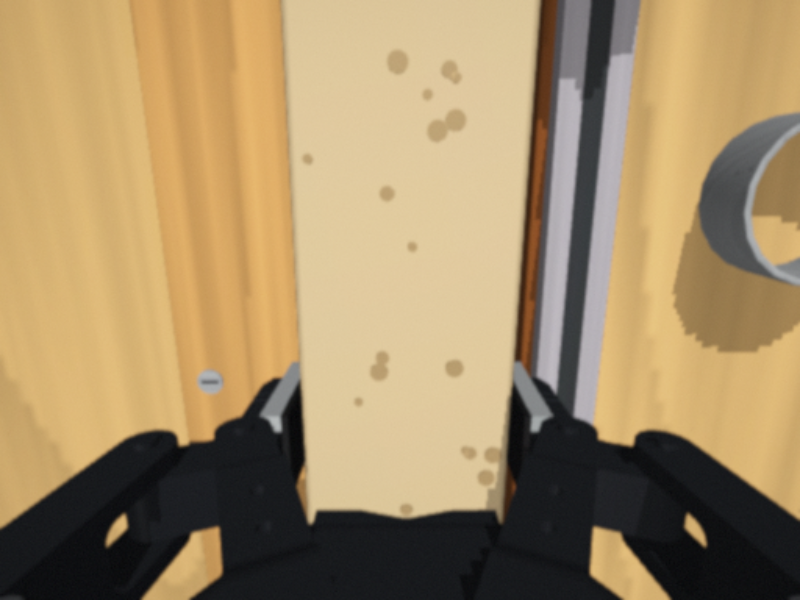

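The brick is held between board edge and fence, its right edge (541,0)→(518,370) nearly parallel to the fence edge (556,60)→(535,370). I'll set it down.

carry_out(motion=[[[5, 0, 0], [0, 0, 0], 0.9], [[3, 0, 0], [0, 0, 0], 0.9], [[1.5, 0, 0], [0, 0, 0], 0.9], [[0, 0, 0], [0, 0, 0], 0.9], [[0, 0, 0], [0, 0, 0], 0.9]])

```text
clock: 16.82
tool_pos: [0.6195, -0.0159, 0.0782]
tcp_rot: [-1.783, 1.57, 2.913]
ft_force: [-1.8, 0.1, 1.0]
finger_gap: 0.0556
```

```bash
python3 - <<'E'
from h import *
import pickle; s=pickle.load(open('w6.pkl','rb'))
for n,z,uv in(('brick',.0975,[(541,2),(520,340)]),('brickL',.0975,[(284,2),(301,360)]),('fence',.056,[(561,20),(536,375)]),('bed',.024,[(132,10),(180,370)])):
    q=[unp(s,*a,z)[:2] for a in uv]; print(n,np.round(q,4).tolist(),np.degrees(np.arctan2(q[1][0]-q[0][0],q[0][1]-q[1][1])))
E
```

```text
brick [[0.65, 0.0855], [0.649, 0.0084]] -0.7134188160008285
brickL [[0.5946, 0.0864], [0.5922, 0.0038]] -1.6948462967183513
fence [[0.6669, 0.0933], [0.6657, -0.02]] -0.581723097168173
bed [[0.5247, 0.1076], [0.5224, -0.0294]] -0.9489943266667524
```

carry_out(motion=[[[0, 4, -3], [0, 0, 0], 0.9], [[0, 4, -3], [0, 0, 0], 0.9], [[0, 2, -3], [0, 0, 0], 0.9], [[0, 1, -2], [0, 0, 0], 0.9], [[0, 0, 0], [0, 0, 0], 0.9]])

```text
clock: 17.45
tool_pos: [0.6315, -0.0058, 0.0783]
tcp_rot: [0.713, 1.569, -0.874]
ft_force: [-1.7, -4.4, 3.3]
finger_gap: 0.0558
```

carry_out(motion=[[[0, 1, 0], [0, 0, 0], 0.9], [[0, 1, 0], [0, 0, 0], 0.9], [[0, 0, 0], [0, 0, 0], 0.9]])

```text
clock: 17.82
tool_pos: [0.6318, -0.0059, 0.0782]
tcp_rot: [-1.152, 1.568, -2.739]
ft_force: [-5.2, -4.7, 4.9]
finger_gap: 0.0561
```

carry_out(motion=[[[0, 1, 0], [0, 0, 0], 0.9], [[0, 1, 0], [0, 0, 0], 0.9], [[0, 0, 0], [0, 0, 0], 0.9]])

```text
clock: 18.2
tool_pos: [0.633, -0.0054, 0.0782]
tcp_rot: [-1.529, 1.567, -3.117]
ft_force: [-7.6, -2.7, 5.9]
finger_gap: 0.0555
```

carry_out(motion=[[[0, 1, 0], [0, 0, 0], 0.9], [[0, 1, 0], [0, 0, 0], 0.9], [[0, 0, 0], [0, 0, 0], 0.9]])

```text
clock: 18.58
tool_pos: [0.6336, -0.0053, 0.0782]
tcp_rot: [-1.56, 1.564, 3.135]
ft_force: [-10.3, -3.4, 9.0]
finger_gap: 0.0564
```

carry_out(motion=[[[0, 0, -2], [0, 0, 0], 0.9], [[0, 0, -2], [0, 0, 0], 0.9], [[0, 0, -1], [0, 0, 0], 0.9], [[0, 0, 0], [0, 0, 0], 0.9]])

```text
clock: 19.08
tool_pos: [0.6341, -0.0042, 0.0782]
tcp_rot: [-0.691, 1.562, -2.275]
ft_force: [-9.8, -13.1, 7.5]
finger_gap: 0.056
```

carry_out(motion=[[[0, 0, -1], [0, 0, 0], 0.9], [[0, 0, -1], [0, 0, 0], 0.9], [[0, 0, 0], [0, 0, 0], 0.9]])

```text
clock: 19.45
tool_pos: [0.6342, -0.0025, 0.0782]
tcp_rot: [-0.671, 1.561, -2.256]
ft_force: [-9.6, -14.1, 7.0]
finger_gap: 0.0558
```

carry_out(motion=[[[0, 0, -1], [0, 0, 0], 0.9], [[0, 0, -1], [0, 0, 0], 0.9], [[0, 0, 0], [0, 0, 0], 0.9]])

```text
clock: 19.82
tool_pos: [0.6342, -0.0005, 0.0782]
tcp_rot: [-0.676, 1.561, -2.26]
ft_force: [-9.9, -13.0, 7.6]
finger_gap: 0.0557
```

carry_out(motion=[[[0, 0, -1], [0, 0, 0], 0.9], [[0, 0, -1], [0, 0, 0], 0.9], [[0, 0, 0], [0, 0, 0], 0.9]])

```text
clock: 20.2
tool_pos: [0.6342, 0.0015, 0.0782]
tcp_rot: [-0.678, 1.561, -2.262]
ft_force: [-9.3, -14.3, 7.2]
finger_gap: 0.0559
```

carry_out(motion=[[[0, 0, -1], [0, 0, 0], 0.9], [[0, 0, -1], [0, 0, 0], 0.9], [[0, 0, 0], [0, 0, 0], 0.9]])

```text
clock: 20.58
tool_pos: [0.6342, 0.0035, 0.0782]
tcp_rot: [-0.684, 1.561, -2.268]
ft_force: [-9.3, -13.7, 7.7]
finger_gap: 0.0558
```

```bash
python3 - <<'E'
from h import *
print(rot(get_obs()['tcp_rot']).as_matrix().round(4))
plan([([.634,.002,.078],-1,.9,10)]); print(get_obs()['torque'])
E
```

```text
[[-0.0062  0.9999 -0.0136]
 [-0.0073 -0.0136 -0.9999]
 [-1.     -0.0061  0.0074]]
pos [0.6342 0.0035 0.0782] t 20.57 F [ -9.3 -13.7   7.7] gap 0.0558 q6 -0.08 jaw -0.8
[[[0.2, -0.2, 1.5], [0.004, 0.007, 0.006], 0.9]]
end [0.634 0.002 0.078]
[-1.73535651  1.58829791  0.64049066]
```

carry_out(motion=[[[0, 0, -1], [0, 0, 0], 0.9], [[0, 0, -1], [0, 0, 0], 0.9], [[0, 0, 0], [0, 0, 0], 0.9]])

```text
clock: 20.95
tool_pos: [0.6343, 0.0047, 0.0782]
tcp_rot: [-0.588, 1.56, -2.172]
ft_force: [-9.6, -15.8, 6.9]
finger_gap: 0.0559
```

carry_out(motion=[[[0, 0, -1], [0, 0, 0], 0.9], [[0, 0, -1], [0, 0, 0], 0.9], [[0, 0, 0], [0, 0, 0], 0.9]])

```text
clock: 21.32
tool_pos: [0.6345, 0.0049, 0.0783]
tcp_rot: [-0.446, 1.557, -2.029]
ft_force: [-10.1, -20.6, 8.7]
finger_gap: 0.0555
```

```bash
python3 - <<'E'
from h import *
s=snapshot('scene'); cv2.imwrite('pics/s7.png',cv2.resize(s['pixels'][130:270,180:350],(728,600),interpolation=cv2.INTER_CUBIC))
print(pin('scene','blank_center',s,n=1),pin('scene','corner',s,n=1),pin('scene','stop_knob',s,n=1))
E
```

```text
[(0.55, [0.6366, 0.0019, 0.0545])] [(0.49, [0.663, 0.1202, 0.0223])] [(0.77, [0.679, 0.1411, 0.0938])]
```

View pics/s7.png

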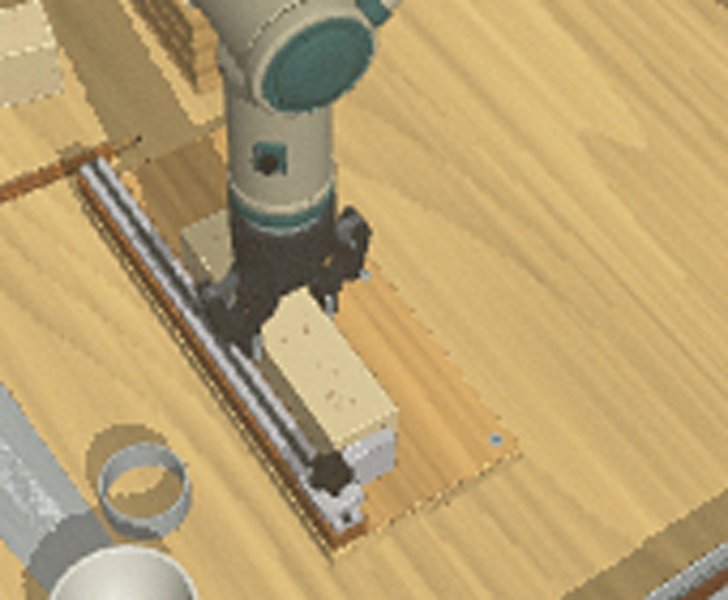

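The brick's end meets the stop plate at (385,430) and its side runs along the fence. y stalled at 4.9 mm while the force rose to 20 N, so it is home. I'll check the residual tool tilt.

```bash
python3 - <<'E'
from h import *
print(rot(get_obs()['tcp_rot']).as_matrix().round(4))
o=get_obs()['tool_pos']; plan([(o,-.9,.9,10)])
s=snapshot('side'); cv2.imwrite('pics/s8.png',cv2.resize(s['pixels'][130:280,200:330],(624,720-120),interpolation=cv2.INTER_CUBIC))
E
```

```text
[[-0.006   0.9999 -0.0121]
 [-0.0119 -0.0122 -0.9999]
 [-0.9999 -0.0058  0.012 ]]
pos [0.6345 0.0049 0.0783] t 21.52 F [ -9.6 -20.5   7.5] gap 0.0558 q6 -0.08 jaw -0.7
[[[0.0, 0.0, 0.0], [0.004, 0.012, 0.006], 0.9]]
end [0.6345 0.0049 0.0783]
```

View pics/s8.png

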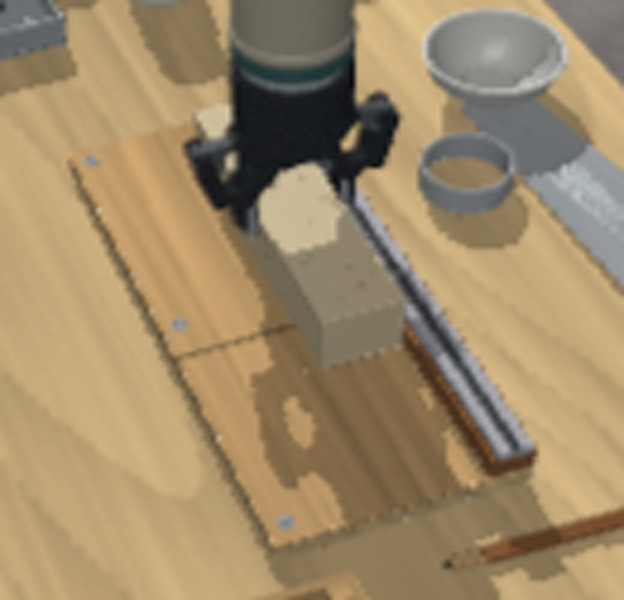

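Seen from the side, the brick lies along the fence with its free end low on the bed (325,360). The tool leans about 0.7° from arm compliance, so I'll turn it upright to keep the brick flat.

carry_out(motion=[[[0, 0, 0], [0, 0.006, 0.003], 0.9], [[0, 0, 0], [0, 0.006, 0.003], 0.9], [[0, 0, 0], [0, 0, 0], 0.9], [[0, 0, 0], [0, 0, 0], 0.9]])

```text
clock: 22.08
tool_pos: [0.6343, 0.0049, 0.0782]
tcp_rot: [-0.881, 1.57, -2.463]
ft_force: [-8.1, -20.7, 7.7]
finger_gap: 0.056
```

```bash
python3 - <<'E'
from h import *
o=get_obs(); print(rot(o['tcp_rot']).as_matrix()[:,0].round(4),o['torque']); plan([(o['tool_pos'],-.9,.9,10)])
E
```

```text
[-4.e-04 -3.e-04 -1.e+00] [-3.05632634  2.21267042  0.76914377]
pos [0.6343 0.0049 0.0782] t 22.07 F [ -8.1 -20.7   7.7] gap 0.056 q6 -0.09 jaw -0.7
[[[0.0, 0.0, 0.0], [0.004, 0.0, 0.0], 0.9]]
end [0.6343 0.0049 0.0782]
```

carry_out(motion=[[[0, 1, 0], [0, 0, 0], 0.9], [[0, 1, 0], [0, 0, 0], 0.9], [[0, 1, 0], [0, 0, 0.002], 0.9], [[0, 0, 0], [0, 0, 0], 0.9], [[0, 0, 0], [0, 0, 0], 0.9]])

```text
clock: 22.7
tool_pos: [0.6345, 0.0049, 0.0782]
tcp_rot: [-1.452, 1.567, -3.034]
ft_force: [-13.8, -20.9, 11.1]
finger_gap: 0.0557
```

```bash
python3 - <<'E'
from h import *
s=snapshot('wrist'); cv2.imwrite('pics/w9.png',cv2.resize(s['pixels'],(800,600)))
o=get_obs(); print(rot(o['tcp_rot']).as_matrix()[:,0].round(4),o['torque']); plan([(o['tool_pos'],-.9,.9,10)])
import pickle;pickle.dump({k:s[k] for k in('xyz','attitude','fx','fy','cx','cy')},open('w9.pkl','wb'))
E
```

```text
[-3.9e-03 -4.0e-04 -1.0e+00] [-3.03521593  2.60892902  0.85635196]
pos [0.6345 0.0049 0.0782] t 22.75 F [-14.1 -19.4  12. ] gap 0.0559 q6 -0.09 jaw -0.6
[[[0.0, 0.0, 0.0], [0.004, 0.0, 0.004], 0.9]]
end [0.6345 0.0049 0.0782]
```

View pics/w9.png

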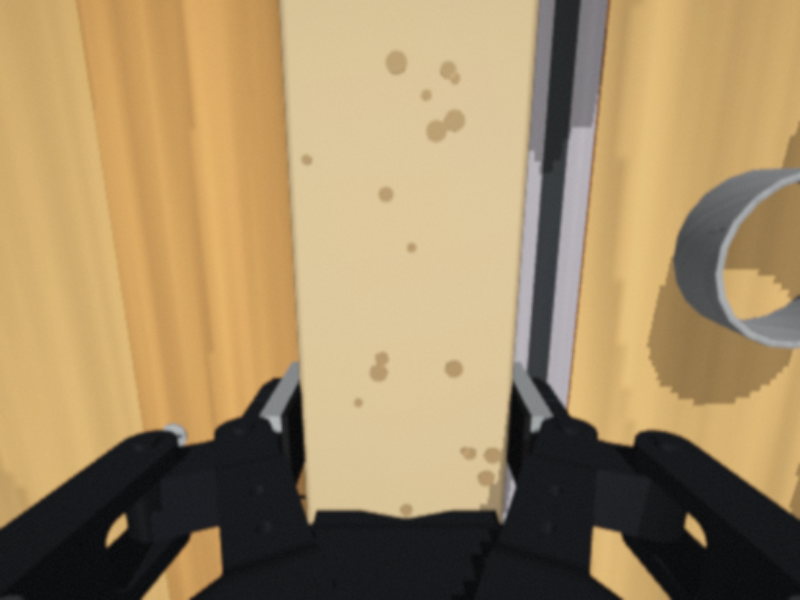

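x stalled at 0.6345 m with 14 N, and the brick has not slipped in the pads (same spots as before). The yaw moment (+0.86 N m) says the bearing is heavier at the stop end, so I'll turn the command slightly to even it out and see whether the yaw is locked.

carry_out(motion=[[[0, 0, 0], [-0.005, 0, 0.002], 0.9], [[0, 0, 0], [-0.005, 0, 0.002], 0.9], [[0, 0, 0], [0, 0, 0], 0.9], [[0, 0, 0], [0, 0, 0], 0.9]])

```text
clock: 23.25
tool_pos: [0.6347, 0.0049, 0.0782]
tcp_rot: [-3.088, 1.57, 1.619]
ft_force: [-12.4, -20.5, 12.3]
finger_gap: 0.0561
```

```bash
python3 - <<'E'
from h import *
o=get_obs(); M=rot(o['tcp_rot']).as_matrix(); print(M[:,0].round(4),np.degrees(np.arctan2(M[1,1],M[0,1])),o['torque']); plan([(o['tool_pos'],-.9,.9,10)])
E
```

```text
[-0.e+00  5.e-04 -1.e+00] -0.3014052781462278 [-3.14883163  3.33169988 -0.23969422]
pos [0.6347 0.0049 0.0782] t 23.25 F [-12.4 -20.5  12.3] gap 0.0561 q6 -0.1 jaw -0.3
[[[0.0, 0.0, 0.0], [0.01, -0.001, 0.0], 0.9]]
end [0.6347 0.0049 0.0782]
```

```bash
python3 - <<'E'
from h import *
import pickle
def edges(img,s,nm):
    g=cv2.cvtColor(img,cv2.COLOR_BGR2HSV).astype(float); b=img.astype(float)
    k=1.5625
    for n,z,f in(('brickR',.088,lambda v:538-23*v/360),('fenceback',.056,lambda v:608-40*v/400),('brickL',.088,lambda v:281+19*v/360)):
        pts=[]
        for row in range(4,220,3):
            c=int(f(row*k)/k); w=b[row,c-6:c+7]; d=np.abs(np.diff(cv2.GaussianBlur(w[None],(3,1),0)[0],axis=0)).sum(1)
            pts.append(unp(s,((d*np.arange(12)).sum()/d.sum()+.5+c-6)*k,row*k,z)[:2])
        pts=np.array(pts); 
        for _ in range(3):
            p=np.polyfit(pts[:,1],pts[:,0],1); e=np.abs(np.polyval(p,pts[:,1])-pts[:,0]); pts=pts[e<=2*e.std()+1e-4]
        print(nm,n,'yaw',-np.degrees(np.arctan(p[0])).round(2),'x at y=0.05',np.polyval(p,.05).round(4),len(pts))
edges(cv2.resize(cv2.imread('pics/w9.png'),(512,384)),pickle.load(open('w9.pkl','rb')),'w9')
s=snapshot('wrist'); edges(s['pixels'],s,'now')
E
```

```text
w9 brickR yaw -0.79 x at y=0.05 0.6619 69
w9 fenceback yaw -0.94 x at y=0.05 0.6892 69
w9 brickL yaw -0.99 x at y=0.05 0.6067 72
now brickR yaw -0.64 x at y=0.05 0.662 69
now fenceback yaw -0.9 x at y=0.05 0.6892 68
now brickL yaw -0.79 x at y=0.05 0.6068 72
```

The brick now reads −0.72° against the fence's −0.90°, and before the turn it read −0.89° against −0.94°. So the earlier yaw was the flush one, and I'll turn back slightly past it.

carry_out(motion=[[[0, 0, 0], [0.006, 0, 0], 0.9], [[0, 0, 0], [0.006, 0, 0], 0.9], [[0, 1, 0], [0, 0, 0], 0.9], [[0, 0, 0], [0, 0, 0], 0.9], [[0, 0, 0], [0, 0, 0], 0.9]])

```text
clock: 23.92
tool_pos: [0.6347, 0.0048, 0.0782]
tcp_rot: [-1.042, 1.569, -2.623]
ft_force: [-15.5, -20.7, 13.8]
finger_gap: 0.0557
```

```bash
cat > e.py <<'E'
from h import *
def edges(img,s,nm):
    b=img.astype(float); k=1.5625
    for n,z,f in(('brickR',.088,lambda v:538-23*v/360),('fenceback',.056,lambda v:608-40*v/400),('brickL',.088,lambda v:281+19*v/360)):
        pts=[]
        for row in range(4,220,3):
            c=int(f(row*k)/k); w=b[row,c-6:c+7]; d=np.abs(np.diff(cv2.GaussianBlur(w[None],(3,1),0)[0],axis=0)).sum(1)
            pts.append(unp(s,((d*np.arange(12)).sum()/d.sum()+.5+c-6)*k,row*k,z)[:2])
        pts=np.array(pts)
        for _ in range(3):
            p=np.polyfit(pts[:,1],pts[:,0],1); e=np.abs(np.polyval(p,pts[:,1])-pts[:,0]); pts=pts[e<=2*e.std()+1e-4]
        print(nm,n,'yaw',-np.degrees(np.arctan(p[0])).round(2))
s=snapshot('wrist'); edges(s['pixels'],s,'now')
o=get_obs(); M=rot(o['tcp_rot']).as_matrix(); print(M[:,0].round(4),np.degrees(np.arctan2(M[1,1],M[0,1])),o['torque'],o['ft_force'],o['tool_pos'],o['finger_gap'])
E
python3 e.py
```

```text
now brickR yaw -0.66
now fenceback yaw -0.94
now brickL yaw -0.9
[-0.0019 -0.001  -1.    ] -0.6074801470053481 [-2.97545951  3.2214684   1.61809153] [-15.55654008 -19.97754705  13.23215637] [0.63471806 0.00485756 0.0781607 ] 0.05572284918721921
```

The tool turned 0.3° but the brick only about 0.06° (vision), so the brick is locked flush against the fence. I'll centre the moment with half the turn and finish.

carry_out(motion=[[[0, 0, 0], [-0.003, 0, 0.001], 0.9], [[0, 0, 0], [-0.004, 0, 0], 0.9], [[0, 0, 0], [0, 0, 0], 0.9], [[0, 0, 0], [0, 0, 0], 0.9]])

```text
clock: 24.48
tool_pos: [0.6347, 0.0049, 0.0782]
tcp_rot: [-1.422, 1.57, -3.001]
ft_force: [-14.9, -19.1, 12.7]
finger_gap: 0.0562
```

```bash
python3 e.py; python3 - <<'E'
from h import *
s=snapshot('side')
for q in 'half_brick pencil jar cutter stop_knob'.split(): print(q,pin('side',q,s,n=1))
o=get_obs();print(o['ft_force'],o['tool_pos'],o['clock'])
E
```

```text
now brickR yaw -0.66
now fenceback yaw -0.91
now brickL yaw -0.85
[-1.e-03 -2.e-04 -1.e+00] -0.4286379704035313 [-3.19579673  3.47269387  0.47713701] [-14.21749045 -20.58080448  13.81027845] [0.63473998 0.00486131 0.07816908] 0.055788364777733815
half_brick [(0.83, [0.6913, -0.4064, 0.0003])]
pencil []
jar [(0.85, [0.6734, 0.3635, -0.001])]
cutter [(0.74, [0.7832, 0.0391, -0.0018])]
stop_knob []
[-15.11443204 -20.39373742  13.6144742 ] [0.63474177 0.00486317 0.07818402] 24.825
```

Force and pose are steady and the moment is centred, so I'm handing in.

```bash
python3 -c "
from workcell import *
print(close_job())"
```

```text
the job is handed in; nothing more can be done
None
```

I cleared the board and seated the firebrick in the corner, then handed the job in at about 25 s of the 69 s allowed. The arm still grips the brick and presses it into the corner.

- **Clearing:** the off-cut stands upright in the free end of the crate. The rasp lies flat in the tray, clear of the modelling tool; its handle needed a second, lower grip before I lifted it.
- **Firebrick:** it is on the bed the same way up. It presses the fence with about 15 N and the stop with about 20 N. Its position stopped changing in both directions as I pushed further, and the grip held with a 56 mm gap and the tool upright.
- **Flushness:** the yaw moment at the end was small, 0.5 N m. When I turned the tool about 0.3°, the brick turned only about 0.06°, which suggests it is locked against the fence. The camera disagreed slightly: it put the brick at about −0.75° and the fence at −0.91°. I took that as noise, because the readings scatter by about 0.1–0.2°.
- **Bystanders and stop:** the half brick, jar and cutter ring were found where they had been, within about 3 mm. In the last picture the network did not report the pencil or the stop knob. The pencil was in place in earlier pictures. The knob still read the same once the brick was against the stop, and the push stayed far below the 100 N needed to shift it.

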